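# Change crayons at the lithographic stone

### The arm

A 6-joint arm with a two-finger parallel gripper is mounted at the origin on the work surface. World frame = base frame: x ahead of the robot, y to its left, z up, the work surface at z = 0. Lengths are in m, angles in rad, forces in N, time in s.
With the tool pointing down it reaches from about 0.35 to 0.975 m from the base axis. Payload 4.9 kg.
Tool frame: the origin (TCP) lies at the very end of the fingers, on their centre line; the grasp point (between the pads) lies 19 mm behind it; z points along the fingers, y is the direction in which the jaws open and shut (so a half turn about z gives the same grasp; the last joint's range is limited). The gripper opens to 85 mm and grips with 20 to 120 N. Pads are 22 mm wide; open, the fingers measure 114 mm over their backs; the gripper's body (76 mm by 85 mm) begins 54 mm behind the grasp point. The pads swing forward as they close: fully open they stand 13 mm farther back than shut.
Start: joints at [-1.467, 0.053, 1.613, -0, 1.476, -0.119], TCP at [0.138, -0.61, 0.231] pointing down, gripper open.
Joint ranges: [-3.01, 3.01], [-1.01, 2.22], [0.06, 2.58], [-1.02, 4.17], [0.09, 2.62], [-3.14, 3.14]. Speed limits (rad/s): [2.57, 2.57, 3.14, 3.14, 3.14, 3.14].

### API

Orientations are given as a unit quaternion [w, x, y, z].
In Python, from plant import state, eyes, job_done gives the robot as it stands.
- The arm moves only by the tool apply_moves, never from a script. Its argument "commands" is a list of rows, each an object with "linear": the shift along the tool's x, y, z in m, a list of three; "delta_rot": the turn, a rotation vector about the tool's x, y, z in degrees, a list of three; "fingers": the closure in counts, from 0 (fully open) to 255 (shut). In form: [{"linear": [x, y, z], "delta_rot": [wx, wy, wz], "fingers": fingers}, ...]. A call has exactly 8 rows; each row is the pose to reach, as a shift and turn from the pose commanded when the call began, along the tool's axes at that moment; what a row does not reach only later rows make up. A row lasts 1/10 s, in which the tool goes at most 50 mm and 8.59 degrees, less where a joint would pass 70% of its speed; a pose out of reach is approached as far as the arm can. A call with a gripper value outside its range is refused whole. The fingers move at their own pace and stop on an object; the grip force is fixed at half the most. Time passes only in rows, so rows that repeat a pose let the fingers close, or fill a call up. It gives the time, the measured TCP pose, the force and the opening at its end, in the units of the state.
- state(): the state, without advancing time (a new reading comes with each control period).
- eyes.grab_frame(name): name is "scene" or "top"; returns the picture (420x560x3 uint8, red, green, blue); there is no depth.
- eyes.camera_params(name): a dict with "fx", "fy", "cx", "cy" (pixels), "position" and "rotation" of the camera in the world. Camera axes: x right, y down, z forward; pixel columns grow to the right and rows downward; lengths in m; the calibration is good to about 2 mm. A picture is of the moment at which its call begins. camera_params takes no time and is no camera call.
- job_done(): hands the job in, once; it reports no verdict.
The state is a dict: "time": time; "joint_pos": joint angles; "joint_vel": joint speeds; "joint_efforts": joint torques, N m; "tool_pos": TCP position; "tool_rot": TCP orientation; "contact_force": force on the tool from outside, world axes, zero at the start; "ft_torque": the same for the moment, N m; "gripper_width": opening from 0.0 (shut) to 1.0 (fully open).
Only numpy, scipy, OpenCV 4.12 (cv2) and the standard library are available. Lean on these libraries where they do the work, as an engineer would, in place of code of your own. Each camera call takes 0.05 s, during which the arm holds its last target.

### The job

Change crayons at the stone: first take the used crayon off the stone and lay it in the empty place of the crayon rest, down in the notches of both rails, with its nib pointing the same way as the others, and let go of it. Then draw the fresh green-banded crayon out of its stand, lean it to a drawing slant of about 45 degrees, nib down, and finish still holding it there in the gripper with the nib right over the centre of the red mark, about four centimetres above the stone and never touching it. Leave the other crayons, the red scraper and the ink bottle where they are.

Things in the scene. Friction and masses are not known exactly. Their poses are not given: they have to be found in the camera images.
- stone: fixed lithographic stone slab, 260 (x) x 300 (y) x 60 mm high, pale smooth top with a grey drawing near its edges. Origin: centre of its underside, on the table; the top is at z = 60 mm.
- mark: flat red ring with a cross (46 mm across) drawn on the stone's top; it has no thickness to speak of. Origin: its centre, on the stone's top face; z up. The used crayon may lie over it at the start.
- used: the used crayon, loose on top of the stone at any yaw: square tan crayon, 130 mm long, 13 x 13 mm, lying along its x: flat-sided barrel 108 mm, then a black conical nib 22 mm long at +x; blue band at the tail (-x). Origin: middle of the length, centre of the underside; z up. About 20 g.
- used_nib (a point): point of the used crayon's nib, 65 mm from its origin along +x, 6.5 mm above its underside.
- rest: fixed wooden rest. Base 84 (x) x 156 (y) x 5 mm; two rails along y at x = -32, +32 mm, 10 mm thick, 22 mm high, open between (fingers fit). Each has notches 18 mm wide at y = -50, 0, +50 mm, floor 12 mm above the table. Crayons lie along x across both rails, nibs to the rest's +x. Origin: centre of underside, on the table.
- felt: flat green felt strip (50 x 14 mm) on the rest's base under the empty pair of notches; its origin is at table height under the middle of that place, its x along the rest's x.
- resting_a: bystander lying in the rest: square tan crayon, 130 mm long, 13 x 13 mm, lying along its x: flat-sided barrel 108 mm, then a black conical nib 22 mm long at +x; blue band at the tail (-x). Origin: middle of the length, centre of the underside; z up. 
- resting_b: bystander lying in the rest: square tan crayon, 130 mm long, 13 x 13 mm, lying along its x: flat-sided barrel 108 mm, then a black conical nib 22 mm long at +x; blue band at the tail (-x). Origin: middle of the length, centre of the underside; z up. 
- stand: fixed pale wooden block 52 (x) x 116 (y) x 75 mm high with two square holes, 16.4 mm wide and 65 mm deep, at y = -30 and +30 mm. Origin: centre of its underside, on the table. One hole holds the fresh crayon, the other the scraper; either may be in either.
- fresh: fresh crayon, loose, nib down in either hole of the stand, sides parallel to the stand's: square tan barrel 14 x 14 mm, 160 mm long in all, green band at the upper (tail) end, lowest 26 mm a black conical nib. Origin: point of the nib, at first 10 mm above the table; z runs nib to tail. The upper 95 mm stick out. About 30 g.
- scraper: bystander standing in the stand's other hole: red square handle 14 x 14 mm, 125 mm long in all, black band on top, steel tip down. Origin: its lower tip; z up.
- ink_bottle: bystander: closed black ink bottle with a white cap, 48 mm across, 90 mm high, standing on the table. Origin: centre of its underside.
Things that resemble listed ones, but are neither listed nor needed, are in the scene too. Of the things that look like the rest, the largest one is meant.

How it is judged:
On the way, in this order (a step that is already met when the one before it is completed fails the run):
1. the used crayon lies in both rails' notches of the rest's empty place, nib the same way as the others, let go (x of used in the frame of rest between -0.025 and 0.025 m and y of used in the frame of rest between -0.06 and 0.06 m and z of used in the frame of rest between 0.008 and 0.016 m and x of used_nib in the frame of rest above 0.035 m and angle between the x axis of used and the x axis of rest, either way round below 0.14 rad and contact force between used and the arm below 0.05 N and contact force between used and the fingers below 0.05 N and linear speed of used below 0.03 m/s), for 0.2 s.
2. the fresh crayon is drawn clear of the stand, held by the fingers (height (world z) of fresh above 0.085 m and contact force between fresh and the fingers above 1 N), for 0.2 s.
At the end, for the whole second after the job is handed in: Used crayon in both rails' notches (25 mm along, 8 degrees), nib as the others, let go, still. Fresh crayon held still in the fingers, on nothing else, leaning 30 to 60 degrees, nib down, its point within 20 mm (level) of the mark's centre, 12 to 80 mm above the stone (all of step 1 and horizontal distance between fresh and mark below 0.02 m and z of fresh in the frame of mark between 0.012 and 0.08 m and angle between fresh's own z axis and vertical between 0.52 and 1.05 rad and contact force between fresh and the fingers above 1 N and contact force between fresh and stand below 0.1 N and contact force between fresh and stone below 0.1 N and contact force between fresh and rest below 0.1 N and contact force between fresh and used below 0.1 N and contact force between fresh and scraper below 0.1 N and contact force between fresh and ink_bottle below 0.1 N and linear speed of fresh below 0.03 m/s); the arm keeps its last pose, push and grip.
It fails at once if one of the other crayons, the scraper or the ink bottle is shifted by more than 20 mm (distance of any of resting_a, resting_b, scraper, ink_bottle from where it was at the start of the episode above 0.02 m).
It fails at once if the ink bottle is tipped by more than 20 degrees (angle between ink_bottle's own z axis and vertical above 0.35 rad).
It fails at once if the fresh crayon touches the stone (contact force between fresh and stone above 0.2 N).
It also fails if it takes over 64 s, if anything falls off the work surface, if the arm or the gripper's body presses on something with over 40 N, if the wrist force passes 120 N, or if a joint passes its speed limit or range.

## Working session

There is one attempt and no reset: what is moved stays moved. The work goes in short steps, Python scripts to look and compute and a tool call to move; the robot and the scene stay as the last step left them, time stands still between calls to the robot, and variables do not carry over. Pictures are saved under pics/ and viewed, and the job is handed in when it is done.

Besides the shell and the picture viewer there is one more tool, called after "Emit:" in YAML: its name, and indented under it one key for each argument. apply_moves: Moves the arm, as the interface text tells. Its arguments: {"type":"object","properties":{"commands":{"type":"array","items":{"type":"object","properties":{"linear":{"type":"array","items":{"type":"number"}},"delta_rot":{"type":"array","items":{"type":"number"}},"fingers":{"type":"number"}}}}},"required":["commands"]}

```bash
mkdir -p pics; ls; python3 - <<'E'
from plant import state, eyes
import cv2
for n in ("scene","top"):
    im=eyes.grab_frame(n); cv2.imwrite(f"pics/{n}0.png",im[:,:,::-1])
    print(n,eyes.camera_params(n))
print(state())
E
```

```text
pics
scene {'fx': 402.82328427568945, 'fy': 402.82328427568945, 'cx': 280.7405387314119, 'cy': 211.91742189035187, 'position': array([1.01053267, 0.08006779, 0.81104259]), 'rotation': array([-0.20167006,  0.5860096 ,  0.74645532, -0.24233529])}
top {'fx': 509.4621327782281, 'fy': 509.4621327782281, 'cx': 282.39412435068596, 'cy': 218.35091662926098, 'position': array([ 0.30549568, -0.0178692 ,  1.27430856]), 'rotation': array([-0.03637511,  0.71432949, -0.69694609,  0.05173367])}
{'time': 0.1, 'joint_pos': array([-1.46700124e+00,  5.33150034e-02,  1.61415187e+00,  8.77887946e-06,
        1.47599714e+00, -1.18983783e-01]), 'joint_vel': array([ 0.00011412, -0.00169748, -0.00254776, -0.00062512, -0.00081416,
        0.0009634 ]), 'joint_efforts': array([ 1.14647355e-03, -3.94905102e+01, -3.71360850e+01, -1.37909123e-05,
        3.98686665e-03, -8.08191658e-06]), 'tool_pos': array([ 0.13804213, -0.60899026,  0.23017385]), 'tool_rot': array([-9.35622966e-04,  9.93802220e-01,  1.11158767e-01,  1.14750490e-05]), 'contact_force': array([-0.29268244,  0.17130142,  0.10211782]), 'ft_torque': array([ 0.04351408,  0.04142095, -0.00461849]), 'gripper_width': 1.0011109372156397}
```

View pics/scene0.png

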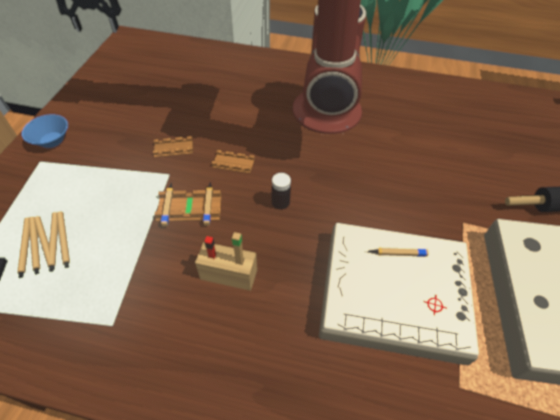

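View pics/top0.png

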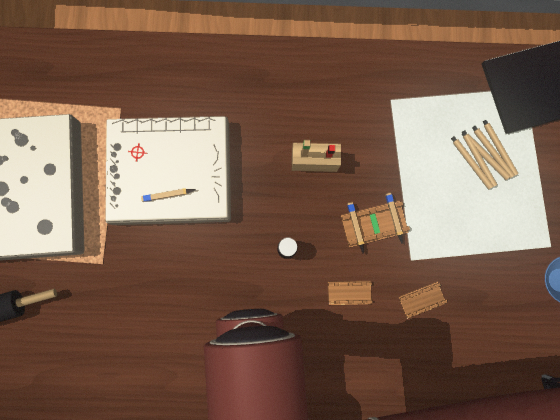

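The top view has three slatted things: at (375,224), (350,293) and (423,300). The one at (375,224) is the largest and holds two crayons and the felt, so that is the rest. There are two stones. The one at (168,170) has the red ring at (138,152) and the used crayon at (170,195), so it is the one meant. The other, at (35,185), is a decoy. I'll confirm this with crops.

```bash
cat > h.py <<'E'
import numpy as np, cv2
from scipy.spatial.transform import Rotation as R
from plant import state, eyes
def Rq(q): return R.from_quat([q[1],q[2],q[3],q[0]])
P={n:eyes.camera_params(n) for n in("scene","top")}
def ray(n,u,v):
    p=P[n]; d=Rq(p['rotation']).apply([(u-p['cx'])/p['fx'],(v-p['cy'])/p['fy'],1]); return np.array(p['position']),d
def plane(n,u,v,z):
    o,d=ray(n,u,v); return o+d*(z-o[2])/d[2]
def proj(n,X):
    p=P[n]; c=Rq(p['rotation']).inv().apply(np.atleast_2d(X)-p['position']); return np.c_[c[:,0]/c[:,2]*p['fx']+p['cx'],c[:,1]/c[:,2]*p['fy']+p['cy']]
def tri(a,b):
    o1,d1=ray("scene",*a);o2,d2=ray("top",*b)
    d1/=np.linalg.norm(d1);d2/=np.linalg.norm(d2)
    s=np.linalg.lstsq(np.c_[d1,-d2],o2-o1,rcond=None)[0]
    x1=o1+s[0]*d1;x2=o2+s[1]*d2
    return (x1+x2)/2,np.linalg.norm(x1-x2)
def crop(im,x0,y0,x1,y1,f,name):
    c=cv2.resize(im[y0:y1,x0:x1],None,fx=f,fy=f,interpolation=cv2.INTER_CUBIC)
    for x in range((x0+9)//10*10,x1,10):
        cv2.putText(c,str(x),((x-x0)*f,8),0,.3,(0,0,255),1);cv2.line(c,((x-x0)*f,10),((x-x0)*f,16),(0,0,255),1)
    for y in range((y0+9)//10*10,y1,10):
        cv2.putText(c,str(y),(0,(y-y0)*f),0,.3,(0,0,255),1);cv2.line(c,(20,(y-y0)*f),(26,(y-y0)*f),(0,0,255),1)
    return c
E
python3 - <<'E'
from h import *
t=cv2.imread("pics/top0.png");s=cv2.imread("pics/scene0.png")
cv2.imwrite("pics/c1.png",np.hstack([crop(t,100,110,235,230,5,0)]))
a=crop(t,330,185,415,255,4,0);b=crop(t,285,130,350,180,5,0)
c=crop(s,150,175,230,235,5,0);d=crop(s,190,225,265,290,5,0)
H=np.zeros((600,800,3),np.uint8)
for i,(m,o) in enumerate(((a,(0,0)),(b,(0,400)),(c,(300,0)),(d,(275,400)))):
    m=m[:600-o[0],:800-o[1]];H[o[0]:o[0]+m.shape[0],o[1]:o[1]+m.shape[1]]=m
cv2.imwrite("pics/c2.png",H)
cv2.imwrite("pics/c3.png",crop(s,320,220,480,360,4,0))
E
```

```text
(no output)
```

View pics/c1.png

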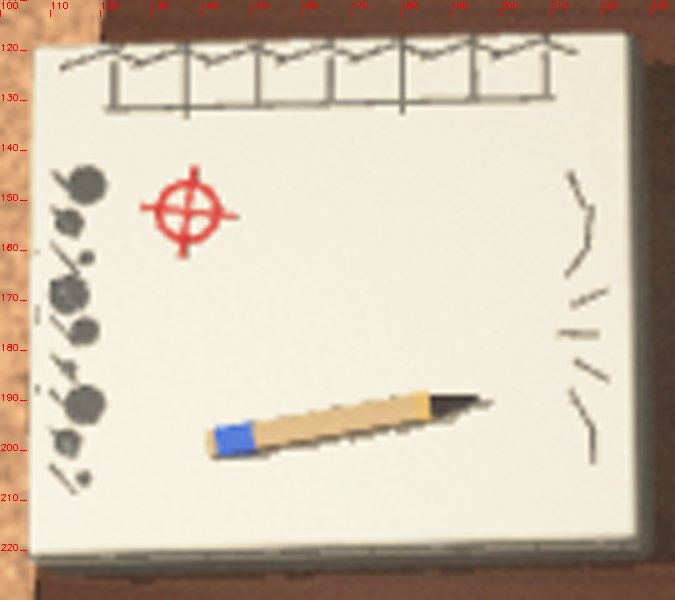

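View pics/c2.png

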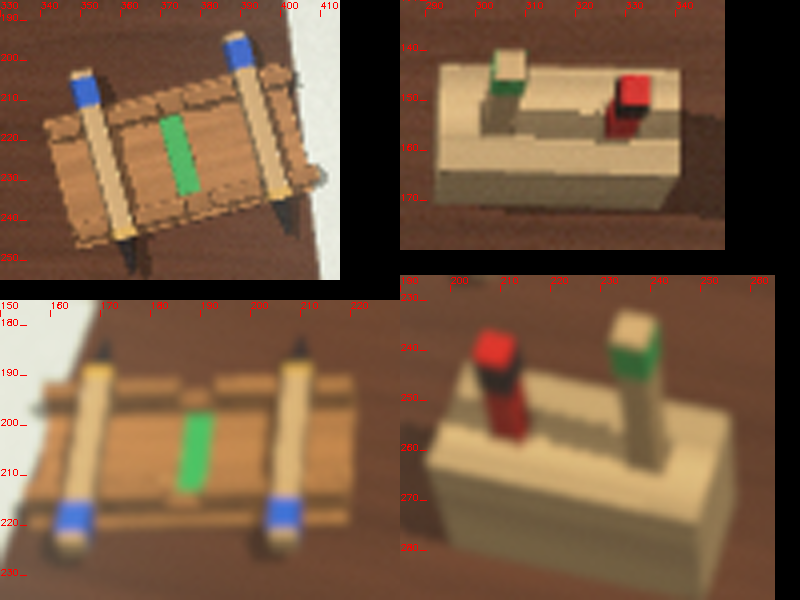

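View pics/c3.png

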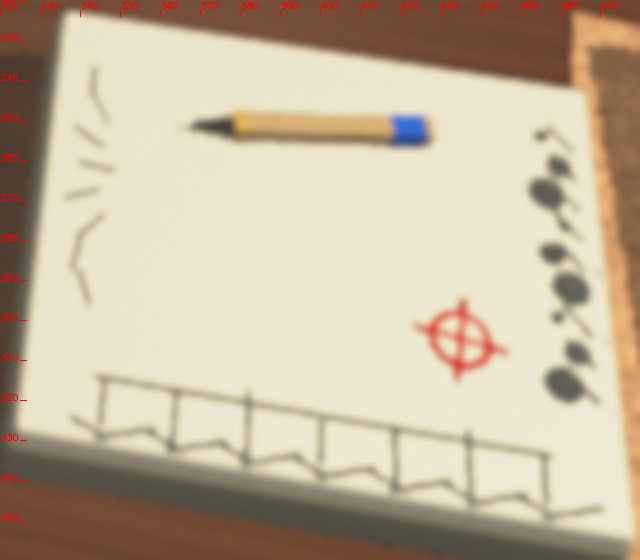

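```bash
python3 - <<'E'
from h import *
np.set_printoptions(precision=4,suppress=True)
def T(l,a,b):
    x,e=tri(np.array(a)-.4,np.array(b)-.4); print(l,x,'err',round(e,4))
T('mark',(320+461/4,220+340/4),(137.6,152.4))
T('used tail',(320+430/4,220+131/4),(142,199))
T('used nib',(320+185/4,220+127/4),(198.6,190.4))
T('used barrel end',(320+236/4,220+125/4),(186.2,191))
T('felt',(189.3,205.4),(375,223.5))
T('A tail(left top)',(150+285/5,175+245/5),(330+82/4,185+72/4))
T('A bend',(150+297/5,175+65/5),(330+125/4,185+238/4))
T('B tail',(150+72/5,175+242/5),(330+236/4,185+35/4))
T('B bend',(150+97/5,175+67/5),(330+280/4,185+198/4))
T('fresh top',(237,235.6),(307.2,142.8)); T('scraper top',(209.4,240),(332.2,147.6))
for n,pts in(("top",[(292.8,143),(341.2,143.8),(341.2,165.2),(292,164)]),("scene",[(204,242.4),(256,252.4),(249.6,274),(195.6,261.6)])):
    q=np.array([plane(n,u-.4,v-.4,.075)[:2] for u,v in pts]);print(n,q,q.mean(0))
print('used plane', *[plane('top',u-.4,v-.4,.073) for u,v in[(142,199),(186.2,191)]], *[plane('scene',320+u/4-.4,220+v/4-.4,.073) for u,v in[(430,131),(236,125)]])
# stone
q=np.array([plane('top',100+u/5-.4,110+v/5-.4,.06)[:2] for u,v in[(34,48),(627,33),(636,535),(29,550)]]);print(q,q.mean(0))
print('mark',plane('top',137.2,152,.06),plane('scene',320+461/4-.4,220+340/4-.4,.06))
print('felt',plane('top',374.6,223.1,.005),plane('scene',188.9,205,.005))
print('bottle',plane('top',288,247,.09))
E
```

```text
mark [0.6114 0.3145 0.0591] err 0.0016
used tail [0.4959 0.2951 0.0668] err 0.001
used nib [0.5215 0.1645 0.0602] err 0.0051
used barrel end [0.518  0.1917 0.0673] err 0.0025
felt [ 0.4586 -0.2752  0.0068] err 0.0012
A tail(left top) [ 0.5074 -0.2108  0.0155] err 0.0032
A bend [ 0.4038 -0.2387  0.0221] err 0.0002
B tail [ 0.533  -0.3076  0.0196] err 0.0019
B bend [ 0.431  -0.3352  0.0236] err 0.0011
fresh top [ 0.6162 -0.0899  0.1692] err 0.0018
scraper top [ 0.6169 -0.1501  0.1322] err 0.0022
top [[ 0.6414 -0.0621]
 [ 0.6429 -0.1796]
 [ 0.5899 -0.18  ]
 [ 0.5895 -0.0613]] [ 0.6159 -0.1208]
scene [[ 0.5922 -0.1774]
 [ 0.5892 -0.0623]
 [ 0.6418 -0.0612]
 [ 0.641  -0.1781]] [ 0.616  -0.1198]
used plane [0.4949 0.2929 0.073 ] [0.517  0.1894 0.073 ] [0.5001 0.2938 0.073 ] [0.5216 0.1921 0.073 ]
[[0.6908 0.393 ]
 [0.7073 0.1044]
 [0.4588 0.0909]
 [0.444  0.3791]] [0.5752 0.2418]
mark [0.611  0.3135 0.06  ] [0.6118 0.3151 0.06  ]
felt [ 0.459  -0.2762  0.005 ] [ 0.4572 -0.2754  0.005 ]
bottle [ 0.3874 -0.0565  0.09  ]
```

Everything triangulates consistently (residuals 1–5 mm):
- **Used crayon:** origin about (0.511, 0.231), nib yaw −78°, underside near 0.06.
- **Rest place:** centre (0.458, −0.2755), nib direction −165°. The two resting crayons lie ±50 mm either side of the felt.
- **Fresh crayon:** top at (0.616, −0.090, 0.17). The taller one with the green band is fresh; the red one at y = −0.15 is the scraper.
- **Mark:** (0.6115, 0.314, 0.06).

The crops also confirm which objects are meant. Next I'll write a planner helper.

```bash
cat >> h.py <<'E'
def down(psi,tilt=0,az=0):
    "tool x at yaw psi (deg), z down; then tilted by tilt deg so tool z leans toward azimuth az"
    c,s=np.cos(np.radians(psi)),np.sin(np.radians(psi))
    r=R.from_matrix(np.array([[c,s,0],[s,-c,0],[0,0,-1]]).T.T)
    a=np.radians(az); ax=np.cross([0,0,-1],[np.cos(a),np.sin(a),0])
    return R.from_rotvec(ax*np.radians(tilt))*r
def plan(pos,Rt=None,n=8,show=True):
    s=state(); R0=Rq(s['tool_rot']); Rt=R0 if Rt is None else Rt
    d=R0.inv().apply(np.array(pos)-s['tool_pos']); w=np.degrees((R0.inv()*Rt).as_rotvec())
    print('lin',np.round(d,4),'|',round(np.linalg.norm(d),3),'rot',np.round(w,2),'t',round(s['time'],2),'q',np.round(np.degrees(s['joint_pos']),1))
    return d,w
E
python3 - <<'E'
from h import *
R0=Rq(state()['tool_rot']); print(R0.as_matrix().round(3)); print(down(12.7).as_matrix().round(3))
plan([.46,-.28,.26],down(50))
E
```

```text
[[ 0.975  0.221 -0.   ]
 [ 0.221 -0.975  0.002]
 [ 0.    -0.002 -1.   ]]
[[ 0.976  0.22   0.   ]
 [ 0.22  -0.976  0.   ]
 [ 0.     0.    -1.   ]]
lin [ 0.3867 -0.2498 -0.0293] | 0.461 rot [ -0.1   -0.05 -37.24] t 0.1 q [-84.1   3.1  92.5   0.   84.6  -6.8]
```

Emit:
apply_moves:
  commands:
    - {"linear": [0.015, -0.01, -0.003], "delta_rot": [0, 0, -2], "fingers": 0}
    - {"linear": [0.045, -0.03, -0.01], "delta_rot": [0, 0, -5], "fingers": 0}
    - {"linear": [0.08, -0.052, -0.02], "delta_rot": [0, 0, -9], "fingers": 0}
    - {"linear": [0.115, -0.074, -0.03], "delta_rot": [0, 0, -13], "fingers": 0}
    - {"linear": [0.15, -0.096, -0.03], "delta_rot": [0, 0, -17], "fingers": 0}
    - {"linear": [0.185, -0.12, -0.03], "delta_rot": [0, 0, -21], "fingers": 0}
    - {"linear": [0.22, -0.142, -0.03], "delta_rot": [0, 0, -25], "fingers": 0}
    - {"linear": [0.255, -0.165, -0.03], "delta_rot": [0, 0, -29], "fingers": 0}

```text
time: 0.9
tool_pos: [0.3515, -0.3899, 0.2613]
tool_rot: [-0.0, 0.934, 0.358, 0.0]
contact_force: [0.8, 0.9, -0.3]
gripper_width: 1.001
```

```bash
python3 - <<'E'
from h import *
print(state()['contact_force'],state()['tool_pos'])
plan([.509,.0,.26],down(75))
E
```

```text
[ 0.79836377  0.85793065 -0.3400624 ] [ 0.35150833 -0.38992631  0.26131635]
lin [ 0.378  -0.1843  0.0014] | 0.421 rot [ 1.000e-02 -2.000e-02 -3.299e+01] t 0.9 q [-56.1 -11.8 103.5   0.   88.2  -8.1]
```

Emit:
apply_moves:
  commands:
    - {"linear": [0.036, -0.018, 0], "delta_rot": [0, 0, -3], "fingers": 0}
    - {"linear": [0.076, -0.037, 0], "delta_rot": [0, 0, -7], "fingers": 0}
    - {"linear": [0.116, -0.056, 0], "delta_rot": [0, 0, -11], "fingers": 0}
    - {"linear": [0.156, -0.076, 0], "delta_rot": [0, 0, -15], "fingers": 0}
    - {"linear": [0.196, -0.096, 0], "delta_rot": [0, 0, -19], "fingers": 0}
    - {"linear": [0.236, -0.115, 0], "delta_rot": [0, 0, -23], "fingers": 0}
    - {"linear": [0.276, -0.135, 0], "delta_rot": [0, 0, -27], "fingers": 0}
    - {"linear": [0.316, -0.154, 0], "delta_rot": [0, 0, -31], "fingers": 0}

```text
time: 1.7
tool_pos: [0.4833, -0.0642, 0.2613]
tool_rot: [0.0, 0.804, 0.595, 0.0]
contact_force: [0.6, -0.5, -0.2]
gripper_width: 0.998
```

```bash
python3 - <<'E'
from h import *
plan([.509,.237,.20],down(102.2))
E
```

```text
lin [ 0.2956 -0.0634  0.0614] | 0.308 rot [ 2.000e-02 -1.000e-02 -2.917e+01] t 1.7 q [-16.3 -17.3 108.1   0.   89.2   0.6]
```

Emit:
apply_moves:
  commands:
    - {"linear": [0.04, -0.009, 0.008], "delta_rot": [0, 0, -4], "fingers": 0}
    - {"linear": [0.08, -0.017, 0.016], "delta_rot": [0, 0, -8], "fingers": 0}
    - {"linear": [0.12, -0.026, 0.024], "delta_rot": [0, 0, -12], "fingers": 0}
    - {"linear": [0.16, -0.034, 0.032], "delta_rot": [0, 0, -16], "fingers": 0}
    - {"linear": [0.2, -0.043, 0.04], "delta_rot": [0, 0, -20], "fingers": 0}
    - {"linear": [0.24, -0.051, 0.048], "delta_rot": [0, 0, -24], "fingers": 0}
    - {"linear": [0.275, -0.059, 0.056], "delta_rot": [0, 0, -27], "fingers": 0}
    - {"linear": [0.2956, -0.0634, 0.0614], "delta_rot": [0, 0, -29.2], "fingers": 0}

```text
time: 2.5
tool_pos: [0.509, 0.2372, 0.199]
tool_rot: [-0.001, 0.627, 0.779, -0.0]
contact_force: [-0.3, -0.4, -0.6]
gripper_width: 1.0
```

```bash
python3 - <<'E'
from h import *
plan([.509,.237,.062],down(102.2))
t=eyes.grab_frame("top")[:,:,::-1];s=eyes.grab_frame("scene")[:,:,::-1]
cv2.imwrite("pics/d1.png",np.hstack([crop(np.ascontiguousarray(t),110,110,240,230,3,0)[:360],crop(np.ascontiguousarray(s),330,190,460,310,3,0)[:360]]))
E
```

```text
lin [-3.00e-04  1.00e-04  1.37e-01] | 0.137 rot [-0.07 -0.04  0.09] t 2.5 q [ 17.4  -4.3 102.8   0.   81.6   5.1]
```

View pics/d1.png

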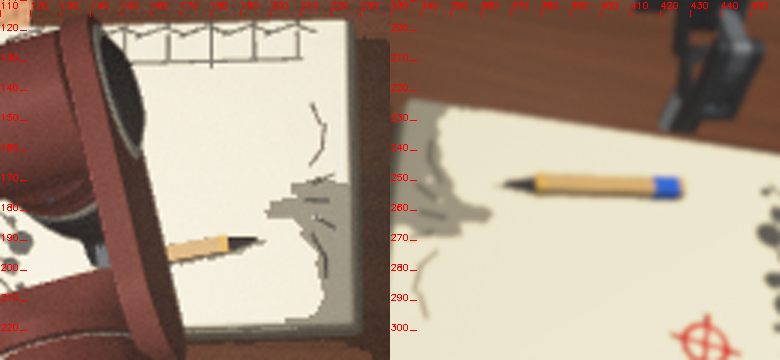

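The crayon hasn't moved and the gripper is in line with it. Descending to 2 mm above the stone, then closing.

Emit:
apply_moves:
  commands:
    - {"linear": [0, 0, 0.02], "delta_rot": [0, 0, 0], "fingers": 0}
    - {"linear": [0, 0, 0.045], "delta_rot": [0, 0, 0], "fingers": 0}
    - {"linear": [0, 0, 0.07], "delta_rot": [0, 0, 0], "fingers": 0}
    - {"linear": [0, 0, 0.095], "delta_rot": [0, 0, 0], "fingers": 60}
    - {"linear": [0, 0, 0.115], "delta_rot": [0, 0, 0], "fingers": 100}
    - {"linear": [0, 0, 0.128], "delta_rot": [0, 0, 0], "fingers": 120}
    - {"linear": [0, 0, 0.136], "delta_rot": [0, 0, 0], "fingers": 120}
    - {"linear": [0, 0, 0.136], "delta_rot": [0, 0, 0], "fingers": 120}

```text
time: 3.4
tool_pos: [0.5099, 0.2337, 0.0633]
tool_rot: [-0.0, 0.63, 0.777, -0.001]
contact_force: [-0.5, -0.1, 0.2]
gripper_width: 0.53
```

```bash
python3 - <<'E'
from h import *
print(state()['contact_force'],state()['tool_pos'],state()['gripper_width'])
s=eyes.grab_frame("scene")[:,:,::-1]
cv2.imwrite("pics/d2.png",crop(np.ascontiguousarray(s),340,200,460,290,6,0))
E
```

```text
[-0.48949269 -0.10541248  0.19393237] [0.50990124 0.23374194 0.06325458] 0.5301066010213906
```

View pics/d2.png

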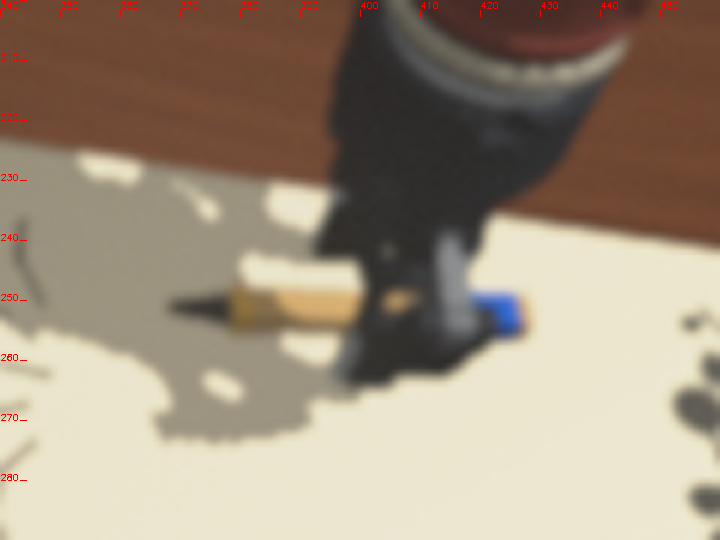

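The crayon runs between the fingers at about (405,250). Closing.

Emit:
apply_moves:
  commands:
    - {"linear": [0, 0, 0], "delta_rot": [0, 0, 0], "fingers": 200}
    - {"linear": [0, 0, 0], "delta_rot": [0, 0, 0], "fingers": 255}
    - {"linear": [0, 0, 0], "delta_rot": [0, 0, 0], "fingers": 255}
    - {"linear": [0, 0, 0], "delta_rot": [0, 0, 0], "fingers": 255}
    - {"linear": [0, 0, 0], "delta_rot": [0, 0, 0], "fingers": 255}
    - {"linear": [0, 0, -0.005], "delta_rot": [0, 0, 0], "fingers": 255}
    - {"linear": [0, 0, -0.015], "delta_rot": [0, 0, 0], "fingers": 255}
    - {"linear": [0, 0, -0.025], "delta_rot": [0, 0, 0], "fingers": 255}

```text
time: 4.25
tool_pos: [0.5101, 0.2341, 0.0892]
tool_rot: [-0.0, 0.63, 0.777, -0.0]
contact_force: [0.4, 0.0, -0.9]
gripper_width: 0.126
```

Emit:
apply_moves:
  commands:
    - {"linear": [0, 0, -0.02], "delta_rot": [0, 0, 0], "fingers": 255}
    - {"linear": [0, 0, -0.05], "delta_rot": [0, 0, 0], "fingers": 255}
    - {"linear": [0, 0, -0.08], "delta_rot": [0, 0, 0], "fingers": 255}
    - {"linear": [0, 0, -0.11], "delta_rot": [0, 0, 0], "fingers": 255}
    - {"linear": [0, 0, -0.13], "delta_rot": [0, 0, 0], "fingers": 255}
    - {"linear": [0, 0, -0.14], "delta_rot": [0, 0, 0], "fingers": 255}
    - {"linear": [0, 0, -0.14], "delta_rot": [0, 0, 0], "fingers": 255}
    - {"linear": [0, 0, -0.14], "delta_rot": [0, 0, 0], "fingers": 255}

```text
time: 5.05
tool_pos: [0.51, 0.234, 0.2279]
tool_rot: [-0.0, 0.63, 0.777, -0.001]
contact_force: [0.3, 0.1, -1.0]
gripper_width: 0.128
```

```bash
python3 - <<'E'
from h import *
print(state()['contact_force'],state()['tool_pos'],state()['gripper_width'])
s=eyes.grab_frame("scene")[:,:,::-1]
cv2.imwrite("pics/d3.png",crop(np.ascontiguousarray(s),330,150,460,260,6,0)[:600])
plan([.478,0,.23],down(58))
E
```

```text
[ 0.27124807  0.14009869 -0.9763363 ] [0.50998039 0.23401207 0.22791239] 0.1275691173875039
lin [-0.2223 -0.0795 -0.0025] | 0.236 rot [-0.14  0.07 43.97] t 5.1 q [ 17.1  -5.5 101.2   0.   84.5   5.1]
```

View pics/d3.png

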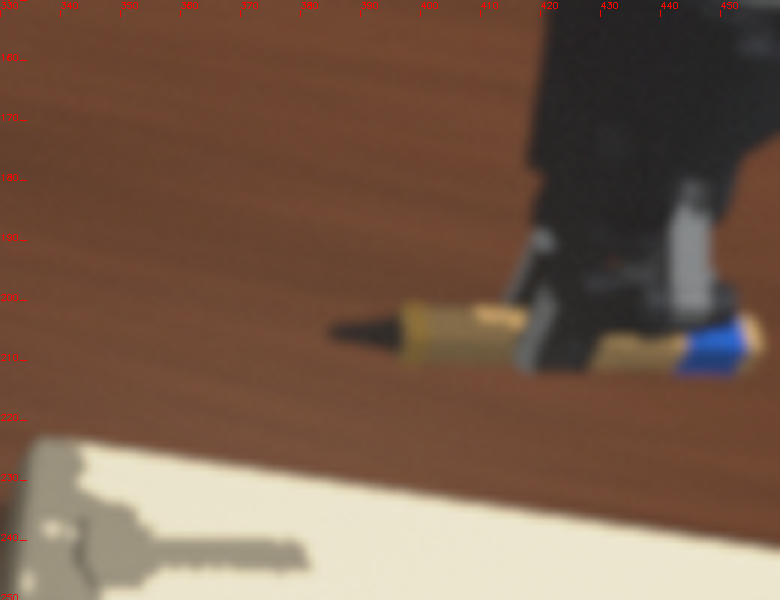

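```bash
python3 - <<'E'
from h import *
s=state();d=-Rq(s['tool_rot']).apply([1,0,0]);print(d)
for l,u,v in (('nib',384.6,204.9),('tail',455.4,204),('bend',397.1,205)):
    x=plane('scene',u,v,.2315);r=x-s['tool_pos'];print(l,x.round(4),'along',(r@d).round(4),'perp',np.round(np.cross(d,r)[2],4), np.degrees(np.arctan2(r[1],r[0])))
E
```

```text
[ 2.07337877e-01 -9.78269369e-01  2.13754123e-04]
nib [0.5253 0.1699 0.2315] along 0.0659 perp 0.002 -76.28251838343539
tail [0.4911 0.2968 0.2315] along -0.0653 perp -0.0051 106.44413830155385
bend [0.5199 0.1923 0.2315] along 0.0429 perp 0.0014 -76.21257526022754
```

Emit:
apply_moves:
  commands:
    - {"linear": [-0.015, -0.005, -0.002], "delta_rot": [0, 0, 3], "fingers": 255}
    - {"linear": [-0.043, -0.015, -0.01], "delta_rot": [0, 0, 8], "fingers": 255}
    - {"linear": [-0.075, -0.027, -0.02], "delta_rot": [0, 0, 14], "fingers": 255}
    - {"linear": [-0.108, -0.039, -0.02], "delta_rot": [0, 0, 20], "fingers": 255}
    - {"linear": [-0.14, -0.05, -0.02], "delta_rot": [0, 0, 26], "fingers": 255}
    - {"linear": [-0.17, -0.061, -0.02], "delta_rot": [0, 0, 33], "fingers": 255}
    - {"linear": [-0.2, -0.072, -0.02], "delta_rot": [0, 0, 39], "fingers": 255}
    - {"linear": [-0.222, -0.08, -0.02], "delta_rot": [0, 0, 44], "fingers": 255}

```text
time: 5.9
tool_pos: [0.4769, -0.0019, 0.2477]
tool_rot: [-0.0, 0.877, 0.481, -0.001]
contact_force: [-0.4, 1.4, -0.5]
gripper_width: 0.127
```

```bash
python3 - <<'E'
from h import *
plan([.458,-.2755,.15],down(15.1))
E
```

```text
lin [-0.2409  0.131   0.0979] | 0.291 rot [-0.05  0.11 42.44] t 5.9 q [ -9.2 -18.4 110.3  -0.   88.3  23.3]
```

Emit:
apply_moves:
  commands:
    - {"linear": [-0.02, 0.011, 0.004], "delta_rot": [0, 0, 4], "fingers": 255}
    - {"linear": [-0.055, 0.03, 0.015], "delta_rot": [0, 0, 10], "fingers": 255}
    - {"linear": [-0.092, 0.05, 0.03], "delta_rot": [0, 0, 16], "fingers": 255}
    - {"linear": [-0.13, 0.07, 0.05], "delta_rot": [0, 0, 23], "fingers": 255}
    - {"linear": [-0.168, 0.09, 0.065], "delta_rot": [0, 0, 30], "fingers": 255}
    - {"linear": [-0.2, 0.108, 0.08], "delta_rot": [0, 0, 36], "fingers": 255}
    - {"linear": [-0.228, 0.123, 0.092], "delta_rot": [0, 0, 41], "fingers": 255}
    - {"linear": [-0.241, 0.131, 0.098], "delta_rot": [0, 0, 42.4], "fingers": 255}

```text
time: 6.7
tool_pos: [0.4592, -0.2753, 0.1484]
tool_rot: [-0.001, 0.991, 0.132, -0.002]
contact_force: [-0.1, 0.7, 0.3]
gripper_width: 0.126
```

```bash
python3 - <<'E'
from h import *
plan([.458,-.2755,.04],down(15.1))
t=eyes.grab_frame("top")[:,:,::-1];s=eyes.grab_frame("scene")[:,:,::-1]
cv2.imwrite("pics/e1.png",np.hstack([crop(np.ascontiguousarray(t),320,180,420,270,4,0),crop(np.ascontiguousarray(s),130,140,230,230,4,0)]))
E
```

```text
lin [-0.0009  0.0002  0.1084] | 0.108 rot [-0.16  0.16  0.12] t 6.7 q [-38.9  -5.3 108.8  -0.   76.8  35.9]
```

View pics/e1.png

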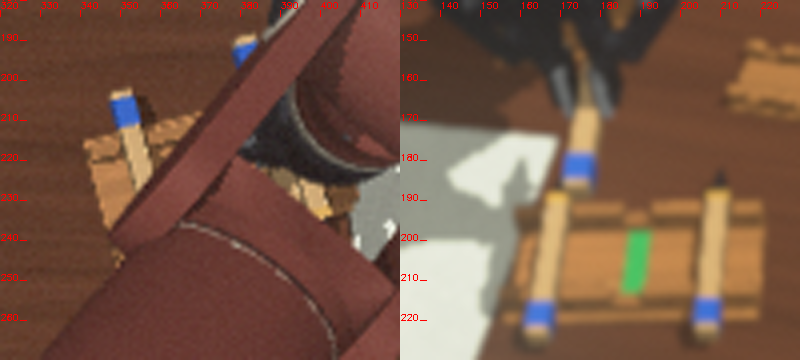

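The crayon hangs over the rest with its blue tail at (174,184), the same way round as the others. Descending partway to check.

Emit:
apply_moves:
  commands:
    - {"linear": [0, 0, 0.01], "delta_rot": [0, 0, 0], "fingers": 255}
    - {"linear": [0, 0, 0.03], "delta_rot": [0, 0, 0], "fingers": 255}
    - {"linear": [0, 0, 0.055], "delta_rot": [0, 0, 0], "fingers": 255}
    - {"linear": [0, 0, 0.08], "delta_rot": [0, 0, 0], "fingers": 255}
    - {"linear": [0, 0, 0.1], "delta_rot": [0, 0, 0], "fingers": 255}
    - {"linear": [0, 0, 0.113], "delta_rot": [0, 0, 0], "fingers": 255}
    - {"linear": [0, 0, 0.113], "delta_rot": [0, 0, 0], "fingers": 255}
    - {"linear": [0, 0, 0.113], "delta_rot": [0, 0, 0], "fingers": 255}

```text
time: 7.6
tool_pos: [0.462, -0.273, 0.0385]
tool_rot: [0.0, 0.991, 0.136, 0.0]
contact_force: [0.8, 0.0, 0.6]
gripper_width: 0.125
```

```bash
python3 - <<'E'
from h import *
plan([.458,-.2755,.0155],down(15.1)); print(state()['tool_pos'])
s=eyes.grab_frame("scene")[:,:,::-1]
s=np.ascontiguousarray(s)
c=crop(s,140,160,240,235,7,0)
# expected pixels for resting middle crayon at current z
ps=state()['tool_pos'];d=np.array([np.cos(np.radians(195.1)),np.sin(np.radians(195.1)),0])
for a in(-.065,.043,.065):
    p=proj('scene',[.458,-.2755,ps[2]+.0035]+a*d)[0]; q=((p-[140,160]+.4)*7).astype(int); cv2.circle(c,tuple(map(int,q)),3,(255,0,255),-1)
cv2.imwrite("pics/e2.png",c)
E
```

```text
lin [-0.0045  0.0013  0.023 ] | 0.024 rot [ 0.03 -0.03  0.53] t 7.6 q [-38.5   2.7 112.5   0.   64.8  35.8]
[ 0.46198243 -0.27304655  0.03853151]
```

View pics/e2.png

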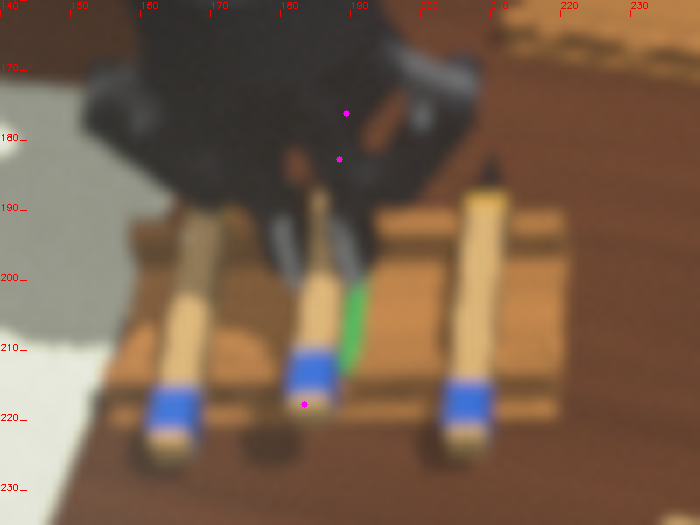

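The tail sits at about (184,218), within 1.5 px of the prediction. I'll correct the offset (−4.5, +1.3 mm), then lower further.

Emit:
apply_moves:
  commands:
    - {"linear": [-0.002, 0.0007, 0], "delta_rot": [0, 0, 0], "fingers": 255}
    - {"linear": [-0.0045, 0.0013, 0], "delta_rot": [0, 0, 0.5], "fingers": 255}
    - {"linear": [-0.0045, 0.0013, 0.004], "delta_rot": [0, 0, 0.5], "fingers": 255}
    - {"linear": [-0.0045, 0.0013, 0.008], "delta_rot": [0, 0, 0.5], "fingers": 255}
    - {"linear": [-0.0045, 0.0013, 0.012], "delta_rot": [0, 0, 0.5], "fingers": 255}
    - {"linear": [-0.0045, 0.0013, 0.016], "delta_rot": [0, 0, 0.5], "fingers": 255}
    - {"linear": [-0.0045, 0.0013, 0.018], "delta_rot": [0, 0, 0.5], "fingers": 255}
    - {"linear": [-0.0045, 0.0013, 0.018], "delta_rot": [0, 0, 0.5], "fingers": 255}

```text
time: 8.45
tool_pos: [0.4572, -0.2755, 0.0193]
tool_rot: [-0.0, 0.991, 0.131, -0.0]
contact_force: [-0.2, 0.2, 0.3]
gripper_width: 0.124
```

```bash
python3 - <<'E'
from h import *
plan([.458,-.2755,.0145],down(15.1)); print(state()['tool_pos'],state()['contact_force'])
s=np.ascontiguousarray(eyes.grab_frame("scene")[:,:,::-1])
cv2.imwrite("pics/e3.png",crop(s,140,160,240,235,7,0))
E
```

```text
lin [0.0008 0.0002 0.0048] | 0.005 rot [-0.06  0.04 -0.03] t 8.45 q [-39.1   4.1 113.1   0.   62.8  35.9]
[ 0.45716159 -0.27552607  0.01925322] [-0.23376357  0.20785599  0.3399093 ]
```

View pics/e3.png

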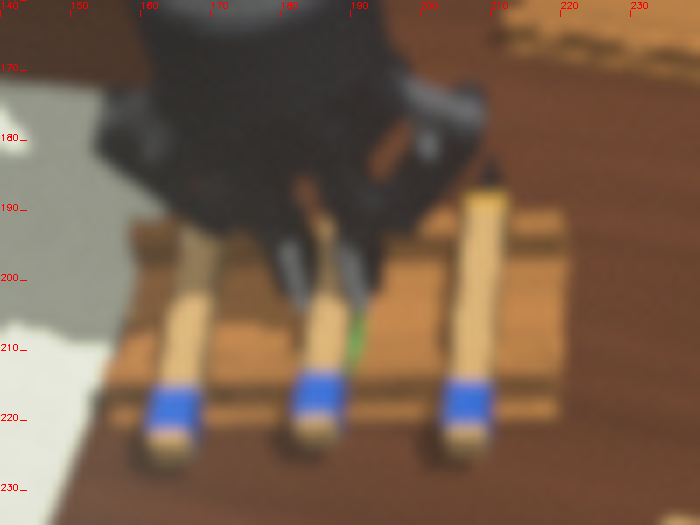

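The used crayon is centred between the neighbours. The last few millimetres now, then release by opening only partway.

Emit:
apply_moves:
  commands:
    - {"linear": [0, 0, 0.002], "delta_rot": [0, 0, 0], "fingers": 255}
    - {"linear": [0, 0, 0.003], "delta_rot": [0, 0, 0], "fingers": 255}
    - {"linear": [0, 0, 0.004], "delta_rot": [0, 0, 0], "fingers": 255}
    - {"linear": [0, 0, 0.004], "delta_rot": [0, 0, 0], "fingers": 255}
    - {"linear": [0, 0, 0.004], "delta_rot": [0, 0, 0], "fingers": 210}
    - {"linear": [0, 0, 0.004], "delta_rot": [0, 0, 0], "fingers": 190}
    - {"linear": [0, 0, 0.004], "delta_rot": [0, 0, 0], "fingers": 180}
    - {"linear": [0, 0, 0.004], "delta_rot": [0, 0, 0], "fingers": 180}

```text
time: 9.3
tool_pos: [0.4574, -0.2757, 0.0157]
tool_rot: [-0.0, 0.991, 0.131, -0.0]
contact_force: [0.2, 0.3, -0.2]
gripper_width: 0.292
```

```bash
python3 - <<'E'
from h import *
print(state()['tool_pos'],state()['contact_force'])
s=np.ascontiguousarray(eyes.grab_frame("scene")[:,:,::-1])
cv2.imwrite("pics/e4.png",crop(s,140,160,240,235,7,0))
E
```

```text
[ 0.45735935 -0.27573552  0.015671  ] [ 0.18582332  0.25409689 -0.18360889]
```

View pics/e4.png

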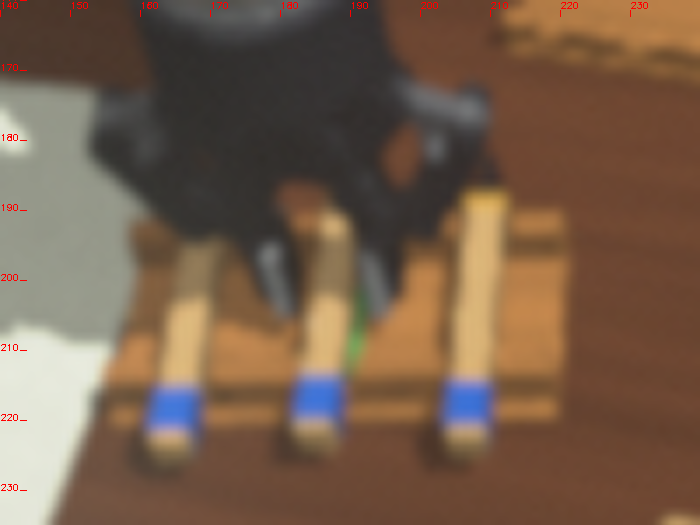

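It is released and lies level with its neighbours. Rising straight up with the same opening.

Emit:
apply_moves:
  commands:
    - {"linear": [0, 0, -0.005], "delta_rot": [0, 0, 0], "fingers": 180}
    - {"linear": [0, 0, -0.02], "delta_rot": [0, 0, 0], "fingers": 180}
    - {"linear": [0, 0, -0.045], "delta_rot": [0, 0, 0], "fingers": 180}
    - {"linear": [0, 0, -0.08], "delta_rot": [0, 0, 0], "fingers": 120}
    - {"linear": [0, 0, -0.12], "delta_rot": [0, 0, 0], "fingers": 0}
    - {"linear": [0, 0, -0.16], "delta_rot": [0, 0, 0], "fingers": 0}
    - {"linear": [0, 0, -0.2], "delta_rot": [0, 0, 0], "fingers": 0}
    - {"linear": [0, 0, -0.23], "delta_rot": [0, 0, 0], "fingers": 0}

```text
time: 10.15
tool_pos: [0.4581, -0.2762, 0.2508]
tool_rot: [0.002, 0.991, 0.131, 0.002]
contact_force: [0.6, -0.0, 0.3]
gripper_width: 0.999
```

```bash
python3 - <<'E'
from h import *
plan([.616,-.09,.25],down(90))
s=np.ascontiguousarray(eyes.grab_frame("scene")[:,:,::-1])
c=crop(s,140,160,240,235,7,0)
d=np.array([np.cos(np.radians(195.1)),np.sin(np.radians(195.1)),0])
for a in(-.065,.043,.065):
    p=proj('scene',[.458,-.2755,.0185]+a*d)[0]; q=((p-[140,160]+.4)*7).astype(int); cv2.circle(c,tuple(map(int,q)),3,(255,0,255),-1)
cv2.imwrite("pics/e5.png",c)
E
```

```text
lin [ 0.2009 -0.1388  0.0009] | 0.244 rot [ 3.200e-01  1.000e-02 -7.493e+01] t 10.15 q [-39.1 -10.2 103.2   0.   86.7  35.9]
```

View pics/e5.png

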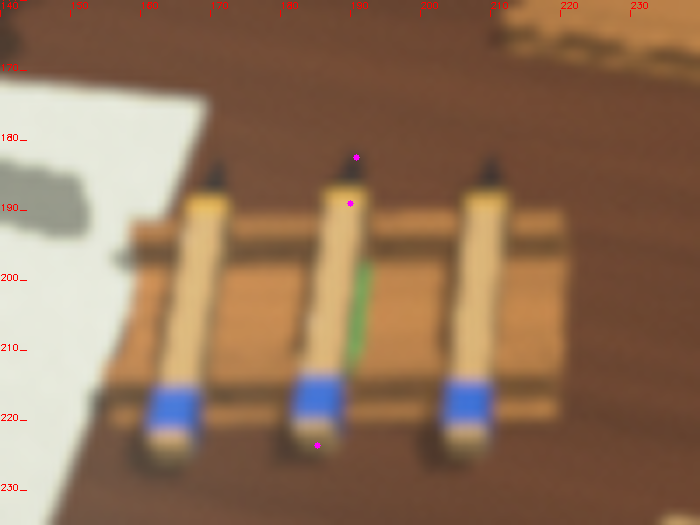

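The used crayon lies midway between its neighbours, with its nib at (190,182) pointing the same way and its rows matching theirs. Next, the fresh crayon.

Emit:
apply_moves:
  commands:
    - {"linear": [0.01, -0.007, -0.003], "delta_rot": [0, 0, -5], "fingers": 0}
    - {"linear": [0.03, -0.02, -0.006], "delta_rot": [0, 0, -12], "fingers": 0}
    - {"linear": [0.055, -0.038, -0.01], "delta_rot": [0, 0, -20], "fingers": 0}
    - {"linear": [0.08, -0.055, -0.01], "delta_rot": [0, 0, -28], "fingers": 0}
    - {"linear": [0.105, -0.073, -0.01], "delta_rot": [0, 0, -36], "fingers": 0}
    - {"linear": [0.13, -0.09, -0.01], "delta_rot": [0, 0, -44], "fingers": 0}
    - {"linear": [0.155, -0.107, -0.01], "delta_rot": [0, 0, -52], "fingers": 0}
    - {"linear": [0.175, -0.12, -0.01], "delta_rot": [0, 0, -60], "fingers": 0}

```text
time: 11.0
tool_pos: [0.5961, -0.113, 0.2571]
tool_rot: [0.0, 0.791, 0.612, 0.0]
contact_force: [-0.3, -0.1, -0.4]
gripper_width: 0.997
```

```bash
python3 - <<'E'
from h import *
plan([.616,-.09,.23],down(90))
E
```

```text
lin [0.0272 0.0134 0.0271] | 0.041 rot [  0.07   0.   -14.55] t 11.0 q [-17.8  -0.3  93.3   0.   86.9  -3.2]
```

Emit:
apply_moves:
  commands:
    - {"linear": [0.008, 0.004, 0.005], "delta_rot": [0, 0, -6], "fingers": 0}
    - {"linear": [0.018, 0.009, 0.012], "delta_rot": [0, 0, -11], "fingers": 0}
    - {"linear": [0.025, 0.012, 0.02], "delta_rot": [0, 0, -14.5], "fingers": 0}
    - {"linear": [0.0272, 0.0134, 0.027], "delta_rot": [0, 0, -14.5], "fingers": 0}
    - {"linear": [0.0272, 0.0134, 0.027], "delta_rot": [0, 0, -14.5], "fingers": 0}
    - {"linear": [0.0272, 0.0134, 0.027], "delta_rot": [0, 0, -14.5], "fingers": 0}
    - {"linear": [0.0272, 0.0134, 0.027], "delta_rot": [0, 0, -14.5], "fingers": 0}
    - {"linear": [0.0272, 0.0134, 0.027], "delta_rot": [0, 0, -14.5], "fingers": 0}

```text
time: 11.8
tool_pos: [0.6153, -0.092, 0.2296]
tool_rot: [0.0, 0.71, 0.704, 0.0]
contact_force: [-0.0, 0.4, 0.8]
gripper_width: 1.003
```

```bash
python3 - <<'E'
from h import *
plan([.616,-.09,.121],down(90)); print(state()['tool_pos'])
t=eyes.grab_frame("top")[:,:,::-1];s=eyes.grab_frame("scene")[:,:,::-1]
cv2.imwrite("pics/f1.png",np.hstack([crop(np.ascontiguousarray(t),270,110,350,200,5,0)[:450],crop(np.ascontiguousarray(s),190,200,270,290,5,0)[:450]]))
E
```

```text
lin [0.0021 0.0006 0.1086] | 0.109 rot [ 0.05  0.02 -0.48] t 11.8 q [-15.4   2.7  92.9  -0.   84.3 -14.9]
[ 0.61531081 -0.09202576  0.22962274]
```

View pics/f1.png

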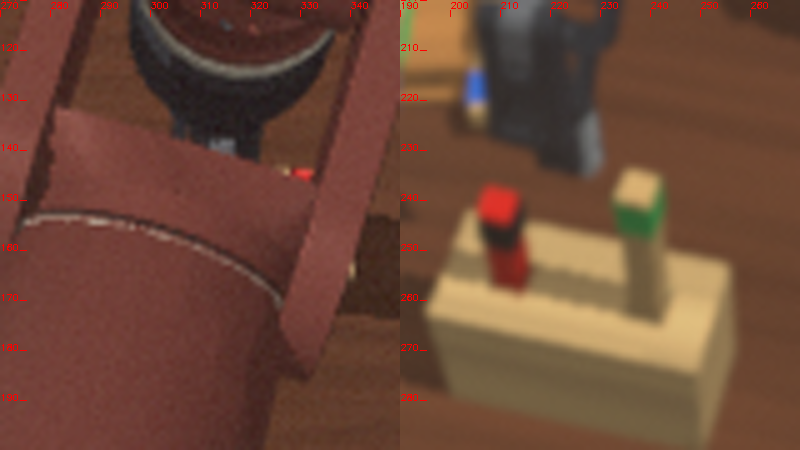

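The fingers are in line above the green-banded crayon (top at (238,237) in the scene view). Descending with the 2 mm correction.

Emit:
apply_moves:
  commands:
    - {"linear": [0.0021, 0.0006, 0.01], "delta_rot": [0, 0, -0.5], "fingers": 0}
    - {"linear": [0.0021, 0.0006, 0.03], "delta_rot": [0, 0, -0.5], "fingers": 0}
    - {"linear": [0.0021, 0.0006, 0.05], "delta_rot": [0, 0, -0.5], "fingers": 0}
    - {"linear": [0.0021, 0.0006, 0.07], "delta_rot": [0, 0, -0.5], "fingers": 0}
    - {"linear": [0.0021, 0.0006, 0.09], "delta_rot": [0, 0, -0.5], "fingers": 0}
    - {"linear": [0.0021, 0.0006, 0.103], "delta_rot": [0, 0, -0.5], "fingers": 80}
    - {"linear": [0.0021, 0.0006, 0.1086], "delta_rot": [0, 0, -0.5], "fingers": 120}
    - {"linear": [0.0021, 0.0006, 0.1086], "delta_rot": [0, 0, -0.5], "fingers": 120}

```text
time: 12.7
tool_pos: [0.6153, -0.0893, 0.1193]
tool_rot: [-0.001, 0.707, 0.708, -0.0]
contact_force: [-0.8, -0.3, -0.4]
gripper_width: 0.537
```

```bash
python3 - <<'E'
from h import *
plan([.616,-.09,.121],down(90)); print(state()['contact_force'])
s=eyes.grab_frame("scene")[:,:,::-1]
cv2.imwrite("pics/f2.png",crop(np.ascontiguousarray(s),190,190,275,290,6,0)[:600])
E
```

```text
lin [-0.0007  0.0007 -0.0018] | 0.002 rot [-0.1  -0.03  0.07] t 12.7 q [-15.1   7.9  98.2   0.   73.9 -15.2]
[-0.75948295 -0.2682307  -0.39968429]
```

View pics/f2.png

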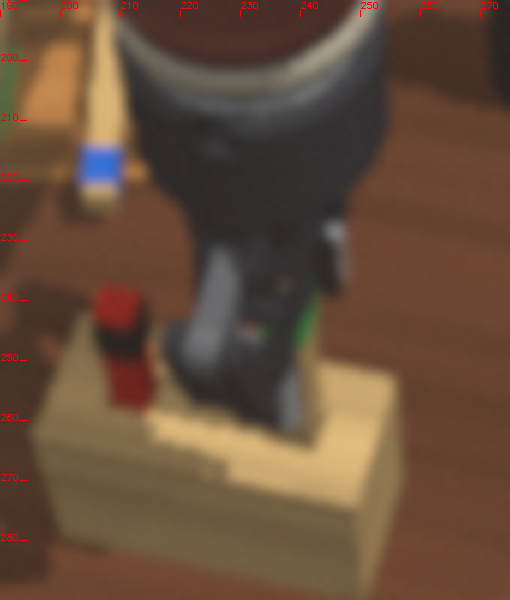

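```bash
python3 - <<'E'
from h import *
p=state()['tool_pos'];print(p)
for y in(-.011,0,.011): print(y,proj('scene',[p+[.023,y,0],p+[.023,y,.03]]).round(1).tolist())
for y in(-.097,-.083): print(y,proj('scene',[[.623,y,.075],[.623,y,.12],[.623,y,.17]]).round(1).tolist())
E
```

```text
[ 0.61597303 -0.08952748  0.12043248]
-0.011 [[229.3, 257.1], [228.0, 249.1]]
0 [[234.7, 258.3], [233.5, 250.3]]
0.011 [[240.0, 259.5], [239.0, 251.5]]
-0.097 [[235.1, 262.1], [233.5, 250.8], [231.5, 237.1]]
-0.083 [[241.6, 263.5], [240.2, 252.3], [238.5, 238.6]]
```

The fingers and crayon project as seen, so the crayon is within the pads to about 1–2 mm. Closing.

Emit:
apply_moves:
  commands:
    - {"linear": [0, 0, 0], "delta_rot": [0, 0, 0], "fingers": 180}
    - {"linear": [0, 0, 0], "delta_rot": [0, 0, 0], "fingers": 220}
    - {"linear": [0, 0, 0], "delta_rot": [0, 0, 0], "fingers": 255}
    - {"linear": [0, 0, 0], "delta_rot": [0, 0, 0], "fingers": 255}
    - {"linear": [0, 0, 0], "delta_rot": [0, 0, 0], "fingers": 255}
    - {"linear": [0, 0, 0], "delta_rot": [0, 0, 0], "fingers": 255}
    - {"linear": [0, 0, -0.003], "delta_rot": [0, 0, 0], "fingers": 255}
    - {"linear": [0, 0, -0.008], "delta_rot": [0, 0, 0], "fingers": 255}

```text
time: 13.55
tool_pos: [0.6157, -0.0894, 0.1271]
tool_rot: [-0.0, 0.707, 0.707, 0.0]
contact_force: [3.8, -0.4, -2.3]
gripper_width: 0.157
```

```bash
python3 - <<'E'
from h import *
print(state())
E
```

```text
{'time': 13.55, 'joint_pos': array([-2.63845858e-01,  1.29678437e-01,  1.70982750e+00,  3.50787696e-04,
        1.30217449e+00, -2.65044480e-01]), 'joint_vel': array([ 0.00107644, -0.0517475 , -0.03815636,  0.00078299,  0.09589427,
        0.00108789]), 'joint_efforts': array([-1.31961317e-01, -4.19763494e+01, -3.46490979e+01, -2.18127365e-01,
        1.17656149e+00,  1.16950556e-02]), 'tool_pos': array([ 0.61572052, -0.08937536,  0.12713315]), 'tool_rot': array([-1.22228357e-04,  7.06715807e-01,  7.07497518e-01,  1.24826709e-04]), 'contact_force': array([ 3.76583843, -0.4005448 , -2.3103964 ]), 'ft_torque': array([-0.07347714, -0.91289787,  0.02175699]), 'gripper_width': 0.15718765886853017}
```

Gripped. There is a 3.8 N side push from the hole wall, so I'll ease 0.8 mm in +x while drawing up.

Emit:
apply_moves:
  commands:
    - {"linear": [0, 0.0008, -0.005], "delta_rot": [0, 0, 0], "fingers": 255}
    - {"linear": [0, 0.0008, -0.015], "delta_rot": [0, 0, 0], "fingers": 255}
    - {"linear": [0, 0.0008, -0.027], "delta_rot": [0, 0, 0], "fingers": 255}
    - {"linear": [0, 0.0008, -0.04], "delta_rot": [0, 0, 0], "fingers": 255}
    - {"linear": [0, 0.0008, -0.055], "delta_rot": [0, 0, 0], "fingers": 255}
    - {"linear": [0, 0.0008, -0.07], "delta_rot": [0, 0, 0], "fingers": 255}
    - {"linear": [0, 0.0008, -0.085], "delta_rot": [0, 0, 0], "fingers": 255}
    - {"linear": [0, 0.0008, -0.1], "delta_rot": [0, 0, 0], "fingers": 255}

```text
time: 14.35
tool_pos: [0.6167, -0.0896, 0.23]
tool_rot: [0.0, 0.707, 0.707, 0.0]
contact_force: [0.4, 0.1, 0.6]
gripper_width: 0.154
```

Emit:
apply_moves:
  commands:
    - {"linear": [0, 0, -0.015], "delta_rot": [0, 0, 0], "fingers": 255}
    - {"linear": [0, 0, -0.035], "delta_rot": [0, 0, 0], "fingers": 255}
    - {"linear": [0, 0, -0.06], "delta_rot": [0, 0, 0], "fingers": 255}
    - {"linear": [0, 0, -0.085], "delta_rot": [0, 0, 0], "fingers": 255}
    - {"linear": [0, 0, -0.1], "delta_rot": [0, 0, 0], "fingers": 255}
    - {"linear": [0, 0, -0.1], "delta_rot": [0, 0, 0], "fingers": 255}
    - {"linear": [0, 0, -0.1], "delta_rot": [0, 0, 0], "fingers": 255}
    - {"linear": [0, 0, -0.1], "delta_rot": [0, 0, 0], "fingers": 255}

```text
time: 15.15
tool_pos: [0.616, -0.0894, 0.3262]
tool_rot: [-0.001, 0.707, 0.707, -0.001]
contact_force: [-1.0, -0.1, -0.2]
gripper_width: 0.154
```

```bash
python3 - <<'E'
from h import *
print(state()['tool_pos'],state()['contact_force'],state()['gripper_width'])
s=eyes.grab_frame("scene")[:,:,::-1]
cv2.imwrite("pics/f3.png",s); cv2.imwrite("pics/f3c.png",crop(np.ascontiguousarray(s),190,130,290,280,4,0)[:600])
E
```

```text
[ 0.61598869 -0.08938678  0.32618871] [-1.02909246 -0.07700565 -0.22673526] 0.15433400118098517
```

View pics/f3c.png

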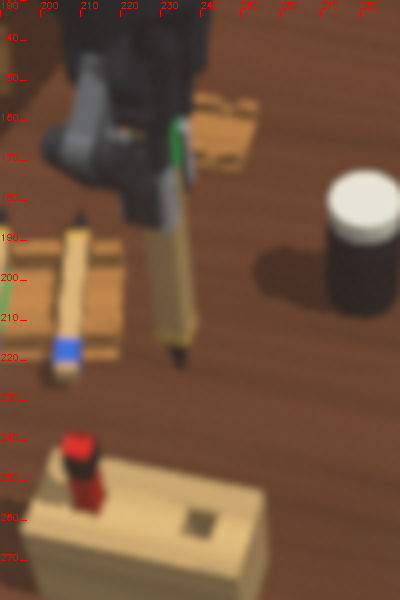

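The fresh crayon is out and held straight, with its nib at (235,221). The hole is empty and the scraper hasn't moved. Now planning the leaning pose.

```bash
python3 - <<'E'
from h import *
s=state();print(proj('scene',s['tool_pos']-[0,0,.1105]), plane('scene',234.6,220.9,.2157))
Rt=down(117.2,45,27.2);z=Rt.apply([0,0,1]);print(z,Rt.as_matrix().round(3))
N=np.array([.6115,.3143,.10]);T=N-.1105*z;print('T',T)
a=plan(T+[0,0,.10],Rt)
# intermediate 8 rows towards half
p0=s['tool_pos'];p1=T+np.array([0,0,.10]);R0=Rq(s['tool_rot'])
from scipy.spatial.transform import Slerp
sl=Slerp([0,1],R.concatenate([R0,Rt]))
for f in np.linspace(0,1,13):
    p=p0+f*(p1-p0);print(round(f,3),R0.inv().apply(p-p0).round(3),np.degrees((R0.inv()*sl(f)).as_rotvec()).round(1),'nib',(p+.1105*sl(f).apply([0,0,1])).round(3))
E
```

```text
[[234.62013443 220.96971448]] [ 0.6159121  -0.08943148  0.2157    ]
[ 0.62891235  0.32321704 -0.70710678] [[-0.457  0.629  0.629]
 [ 0.889  0.323  0.323]
 [-0.     0.707 -0.707]]
T [0.54200519 0.27858452 0.1781353 ]
lin [ 0.368  -0.0734  0.0485] | 0.378 rot [-44.31  10.57 -25.76] t 15.2 q [-15.1   0.6  86.   -0.   93.7 -15.2]
0.0 [0. 0. 0.] [0. 0. 0.] nib [ 0.616 -0.089  0.216]
0.083 [ 0.031 -0.006  0.004] [-3.7  0.9 -2.1] nib [ 0.617 -0.057  0.212]
0.167 [ 0.061 -0.012  0.008] [-7.4  1.8 -4.3] nib [ 0.617 -0.024  0.209]
0.25 [ 0.092 -0.018  0.012] [-11.1   2.6  -6.4] nib [0.618 0.009 0.206]
0.333 [ 0.123 -0.024  0.016] [-14.8   3.5  -8.6] nib [0.619 0.042 0.203]
0.417 [ 0.153 -0.031  0.02 ] [-18.5   4.4 -10.7] nib [0.619 0.076 0.202]
0.5 [ 0.184 -0.037  0.024] [-22.2   5.3 -12.9] nib [0.619 0.109 0.2  ]
0.583 [ 0.215 -0.043  0.028] [-25.8   6.2 -15. ] nib [0.618 0.143 0.199]
0.667 [ 0.245 -0.049  0.032] [-29.5   7.  -17.2] nib [0.618 0.177 0.199]
0.75 [ 0.276 -0.055  0.036] [-33.2   7.9 -19.3] nib [0.617 0.211 0.198]
0.833 [ 0.307 -0.061  0.04 ] [-36.9   8.8 -21.5] nib [0.616 0.245 0.199]
0.917 [ 0.337 -0.067  0.044] [-40.6   9.7 -23.6] nib [0.614 0.28  0.199]
1.0 [ 0.368 -0.073  0.049] [-44.3  10.6 -25.8] nib [0.612 0.314 0.2  ]
```

Projection check: the predicted nib pixel is (234.6, 221.0) and it is seen at (234.6, 220.9), so the nib offset of 110.5 mm holds. Moving.

Emit:
apply_moves:
  commands:
    - {"linear": [0.015, -0.003, 0.002], "delta_rot": [-1.9, 0.4, -1.1], "fingers": 255}
    - {"linear": [0.045, -0.009, 0.006], "delta_rot": [-5.5, 1.3, -3.2], "fingers": 255}
    - {"linear": [0.077, -0.015, 0.01], "delta_rot": [-9.3, 2.2, -5.4], "fingers": 255}
    - {"linear": [0.108, -0.021, 0.014], "delta_rot": [-13, 3.1, -7.5], "fingers": 255}
    - {"linear": [0.138, -0.028, 0.018], "delta_rot": [-16.7, 4, -9.7], "fingers": 255}
    - {"linear": [0.169, -0.034, 0.022], "delta_rot": [-20.4, 4.9, -11.8], "fingers": 255}
    - {"linear": [0.2, -0.04, 0.026], "delta_rot": [-24, 5.7, -14], "fingers": 255}
    - {"linear": [0.225, -0.045, 0.03], "delta_rot": [-27, 6.5, -15.8], "fingers": 255}

```text
time: 16.0
tool_pos: [0.5701, 0.1368, 0.2964]
tool_rot: [0.124, 0.582, 0.777, 0.204]
contact_force: [0.3, 0.4, -0.2]
gripper_width: 0.159
```

```bash
python3 - <<'E'
from h import *
Rt=down(117.2,45,27.2);z=Rt.apply([0,0,1]);T=np.array([.6115,.3143,.10])-.1105*z
plan(T+[0,0,.10],Rt); s=state(); print(s['tool_pos']+.1105*Rq(s['tool_rot']).apply([0,0,1]))
E
```

```text
lin [0.1428 0.0013 0.0286] | 0.146 rot [-17.14   4.02  -9.85] t 16.0 q [  1.8 -21.8 111.3  10.1  64.7 -16.7]
[0.61777242 0.15593645 0.19859439]
```

Emit:
apply_moves:
  commands:
    - {"linear": [0.025, 0, 0.005], "delta_rot": [-3, 0.7, -1.7], "fingers": 255}
    - {"linear": [0.05, 0, 0.01], "delta_rot": [-6, 1.4, -3.4], "fingers": 255}
    - {"linear": [0.075, 0.001, 0.015], "delta_rot": [-9, 2.1, -5.2], "fingers": 255}
    - {"linear": [0.1, 0.001, 0.02], "delta_rot": [-12, 2.8, -6.9], "fingers": 255}
    - {"linear": [0.12, 0.001, 0.024], "delta_rot": [-14.5, 3.4, -8.3], "fingers": 255}
    - {"linear": [0.135, 0.001, 0.027], "delta_rot": [-16.3, 3.8, -9.3], "fingers": 255}
    - {"linear": [0.1428, 0.001, 0.0286], "delta_rot": [-17.1, 4, -9.9], "fingers": 255}
    - {"linear": [0.1428, 0.001, 0.0286], "delta_rot": [-17.1, 4, -9.9], "fingers": 255}

```text
time: 16.8
tool_pos: [0.5424, 0.2775, 0.2778]
tool_rot: [0.199, 0.482, 0.789, 0.325]
contact_force: [-0.5, 0.6, 0.1]
gripper_width: 0.154
```

```bash
python3 - <<'E'
from h import *
Rt=down(117.2,45,27.2);z=Rt.apply([0,0,1]);T=np.array([.6115,.3143,.10])-.1105*z
plan(T,Rt); s=state(); print(s['tool_pos']+.1105*Rq(s['tool_rot']).apply([0,0,1]))
im=np.ascontiguousarray(eyes.grab_frame("scene")[:,:,::-1])
cv2.imwrite("pics/g1.png",crop(im,380,150,480,330,3,0))
E
```

```text
lin [ 0.0012 -0.0701  0.0709] | 0.1 rot [-0.23  0.05  0.03] t 16.8 q [ 16.7 -27.3 121.5  11.   42.  -15.7]
[0.6116368  0.31298771 0.19934383]
```

View pics/g1.png

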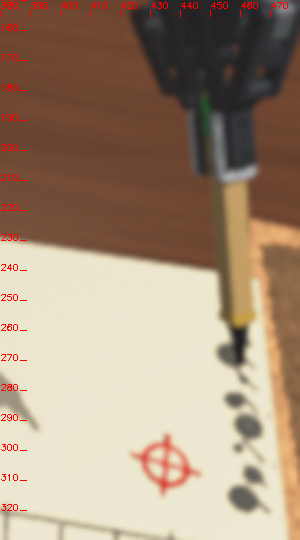

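The crayon leans 45° with the nib at (460,271) in the picture, 140 mm above the stone. Lowering it straight down 100 mm.

Emit:
apply_moves:
  commands:
    - {"linear": [0, -0.007, 0.007], "delta_rot": [0, 0, 0], "fingers": 255}
    - {"linear": [0, -0.02, 0.02], "delta_rot": [0, 0, 0], "fingers": 255}
    - {"linear": [0.001, -0.034, 0.034], "delta_rot": [0, 0, 0], "fingers": 255}
    - {"linear": [0.001, -0.048, 0.048], "delta_rot": [0, 0, 0], "fingers": 255}
    - {"linear": [0.001, -0.06, 0.06], "delta_rot": [0, 0, 0], "fingers": 255}
    - {"linear": [0.001, -0.067, 0.067], "delta_rot": [0, 0, 0], "fingers": 255}
    - {"linear": [0.001, -0.07, 0.0707], "delta_rot": [0, 0, 0], "fingers": 255}
    - {"linear": [0.001, -0.07, 0.0707], "delta_rot": [0, 0, 0], "fingers": 255}

```text
time: 17.65
tool_pos: [0.5434, 0.2777, 0.1797]
tool_rot: [0.2, 0.482, 0.789, 0.325]
contact_force: [-0.4, 0.1, -0.4]
gripper_width: 0.154
```

Emit:
apply_moves:
  commands:
    - {"linear": [0, 0, 0], "delta_rot": [0, 0, 0], "fingers": 255}
    - {"linear": [0, 0, 0], "delta_rot": [0, 0, 0], "fingers": 255}
    - {"linear": [0, 0, 0], "delta_rot": [0, 0, 0], "fingers": 255}
    - {"linear": [0, 0, 0], "delta_rot": [0, 0, 0], "fingers": 255}
    - {"linear": [0, 0, 0], "delta_rot": [0, 0, 0], "fingers": 255}
    - {"linear": [0, 0, 0], "delta_rot": [0, 0, 0], "fingers": 255}
    - {"linear": [0, 0, 0], "delta_rot": [0, 0, 0], "fingers": 255}
    - {"linear": [0, 0, 0], "delta_rot": [0, 0, 0], "fingers": 255}

```text
time: 18.45
tool_pos: [0.5433, 0.2781, 0.1802]
tool_rot: [0.2, 0.482, 0.789, 0.326]
contact_force: [-0.1, 0.1, 0.1]
gripper_width: 0.153
```

```bash
python3 - <<'E'
from h import *
s=state(); n=s['tool_pos']+.1105*Rq(s['tool_rot']).apply([0,0,1]);print(n,s['gripper_width'],s['contact_force'],proj('scene',n),proj('top',n),proj('scene',[.6115,.3143,.06]),s['time'])
im=np.ascontiguousarray(eyes.grab_frame("scene")[:,:,::-1]);t=np.ascontiguousarray(eyes.grab_frame("top")[:,:,::-1])
cv2.imwrite("pics/h1.png",im)
cv2.imwrite("pics/h2.png",np.hstack([crop(im,390,220,480,330,4,0),crop(t,100,110,190,220,4,0)]))
E
```

```text
[0.61280999 0.31353033 0.10200477] 0.15338012227426154 [-0.07997669  0.14229506  0.05311686] [[441.128654   295.83709908]] [[132.56678568 146.71921724]] [[434.46488393 304.38854144]] 18.45
```

View pics/h1.png

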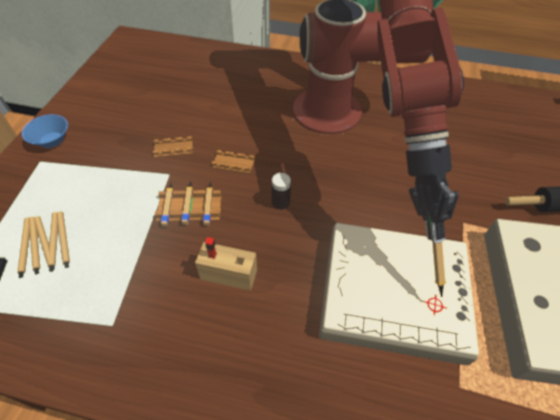

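View pics/h2.png

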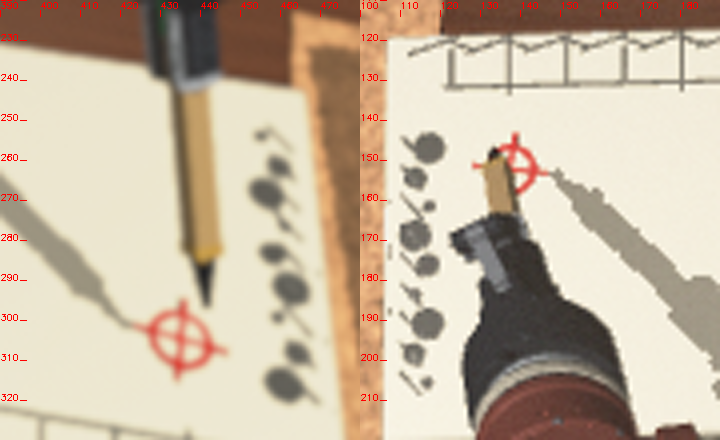

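The nib is at (441.6, 296.1) in the scene view and (132.9, 146.6) in the top view. Predicted pixels were (441.1, 295.8) and (132.6, 146.7). A last triangulation, then I'll hand in.

```bash
python3 - <<'E'
from h import *
print(tri((441.6,296.1),(132.9,146.6)),'mark .6114 .3145')
from plant import job_done
print(job_done())
E
```

```text
(array([0.61322578, 0.31359069, 0.1019914 ]), np.float64(0.0015720910797354542)) mark .6114 .3145
the job is handed in; nothing more can be done
None
```

I changed the crayons over and handed the job in at about 18.5 s on the robot clock. The hand-in reports no verdict.

- **Used crayon:** I took it off the stone and laid it in the middle (empty) notches of the rest. I let go by opening the fingers only partway, clear of its neighbours. The pictures show it midway between the other two, at their level, nib the same way, within about 2–3 mm of the centre along its length.
- **Fresh crayon:** I drew it straight out of the stand and leaned it to 45°. In the final pose the nib triangulates to (0.613, 0.314, 0.102). That is about 2 mm level from the mark's centre and 42 mm above the stone, and the prediction from the arm pose agrees within 1 mm. It is held still, and the force reading is near zero.
- **Other things:** I saw no shift in the other crayons, the scraper or the ink bottle, by eye in the last scene picture only.

**Small disagreements:**
- The tool pose read at the end of a moving call was off by up to 4 mm from where the arm settled. I corrected for this before placing the used crayon and gripping the fresh one.
- There was a 3.8 N side push from the stand's hole on gripping the fresh crayon. I eased it off during the draw.

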